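Move a freshly lacquered medallion to the pointer stand with a spatula

TASK

The carved wooden medallion has just been lacquered, so the gripper must not touch it: pick up the orange-handled spatula, slide its blade under the medallion, lift it clear of the plain grey stand and set it down gently, centred on the three pins of the blue stand, with its green hanging tab pointing the same way as the red pointer. Then lay the spatula flat on the bench, clear of both stands. Do not let the medallion fall and leave the two bottles and the tape measure where they are.

Things in the scene. Friction and masses are not known exactly. Their poses are not given: they have to be found in the camera images.
- medallion: Loose walnut disc with a lighter carved face, 120 mm across, 6 mm thick, about 0.11 kg; a green hanging tab (20 mm wide, 5 mm thick) stands 20 mm out of its rim. Origin: centre of its underside; z up, x towards the tab. It starts centred on the plain stand's pins (underside at z = 50 mm), turned up to 0.6 rad either way from that stand's x.
- hanging_tab (a point): Point on the medallion's green tab: 70 mm from the centre along the medallion's x, 3 mm above its underside.
- plain_stand: Fixed grey stand that carries the medallion at the start: round base 112 mm across, 10 mm thick, with three upright pins (8 mm diameter, tops at z = 50 mm, 48 mm from the centre) at 0, 120 and -120 degrees from its x. Widest ways in for a blade: along +x between the two pins on its -x side, or 120 degrees round from there. Origin: centre of the base's underside, z up.
- pointer_stand: Fixed blue stand, empty at the start; base and pins exactly as on the plain stand. A red pointer (10 mm high, arrow head 30 mm wide) runs out along the base's +x from 54 to 107 mm from the centre. Origin: centre of the base's underside, z up, x along the pointer: the medallion's x must finally point this way.
- spatula: Loose cranked spatula on the bench, 245 mm, 0.18 kg. Origin: bench plane under the grip; x to the blade, z up. Orange handle, flat upright sides 22 mm apart (y), x = -75 to 25, z = 10 to 34 mm; black butt 28 mm wide, z = 0 to 36, to x = -89; neck to x = 46; level blade 44 mm wide, x = 46 to 156, z = 0 to 3. With the medallion's centre at x = 120 the tip stays short of the far pin.
- spatula_tip (a point): Middle of the blade's front edge: x = 156 mm in the spatula's frame.
- glue_bottle: Loose yellow bottle with red cap, 60 mm diameter, 150 mm tall. Origin: centre of its underside. Leave alone.
- amber_bottle: Loose amber glass bottle with white cap, 48 mm diameter, 85 mm tall. Origin: centre of its underside. Leave alone.
- tape_measure: Loose black and red tape measure, 66 x 36 x 62 mm. Origin: centre of its underside. Leave alone.
Not all that is in view belongs to the job. Of the things that look like the pointer_stand, take the one that is farthest to the robot's left at the start.

How it is judged (in metres and radians):
On the way:
1. the medallion rides on the spatula, lifted at least 10 mm clear of the stands, fairly level (contact force between medallion and spatula above 0.2 N and height (world z) of medallion above 0.06 m and angle between medallion's own z axis and vertical below 0.3 rad and contact force between medallion and plain_stand below 0.05 N and contact force between medallion and pointer_stand below 0.05 N), for 0.2 s.
At the end, for the whole second after the job is handed in: The medallion lies level on the three pins of the blue stand, its centre within 12 mm of the stand's centre and its tab within 0.17 rad (10 degrees) of the red pointer's direction, at rest; the spatula lies flat on the bench, at rest, touching neither stand (horizontal distance between medallion and pointer_stand below 0.012 m and z of medallion in the frame of pointer_stand between 0.046 and 0.054 m and angle between medallion's own z axis and vertical below 0.06 rad and angle between the x axis of medallion and the x axis of pointer_stand, either way round below 0.17 rad and x of hanging_tab in the frame of pointer_stand above 0.04 m and linear speed of each of medallion, spatula below 0.02 m/s and angular speed of medallion below 0.1 rad/s and height (world z) of spatula between -0.005 and 0.008 m and angle between spatula's own z axis and vertical below 0.08 rad and contact force between spatula and plain_stand below 0.05 N and contact force between spatula and pointer_stand below 0.05 N).
It fails at once if the gripper or arm touches the medallion (contact force between medallion and the fingers above 0.3 N or contact force between medallion and the arm above 0.3 N).
It fails at once if the medallion falls: drops below the pins' tops or tips over (height (world z) of medallion below 0.035 m or angle between medallion's own z axis and vertical above 0.6 rad).
It fails at once if the medallion is dropped or pressed hard on the blue stand (over 15 N) (contact force between medallion and pointer_stand above 15 N).
It fails at once if a bottle or the tape measure is moved by more than 20 mm or tipped (distance of any of glue_bottle, amber_bottle, tape_measure from where it was at the start of the episode above 0.02 m or angle between any of glue_bottle, amber_bottle, tape_measure's own z axis and vertical above 0.3 rad).
It also fails if it takes over 61 s, if anything falls off the work surface, if the arm or the gripper's body presses on something with over 40 N, if the wrist force passes 120 N, or if a joint passes its speed limit or range.

ROBOT

A 7-joint arm with a two-finger parallel gripper is mounted at the origin on the work surface. World frame = base frame: x ahead of the robot, y to its left, z up, the work surface at z = 0. Lengths are in mm, angles in rad, forces in N, time in s.
With the tool pointing down it reaches from about 400 to 750 mm from the base axis. Payload 19.5 kg.
Tool frame: the origin (TCP) lies midway between the tips of the shut fingers; the grasp point (between the pads) lies grip_depth behind it (grip_depth is the distance from the TCP to the grasp point, in mm); z points along the fingers, y is the line along which they close (so a half turn about z gives the same grasp; the last joint's range is limited). The gripper opens to 85 mm and grips with 20 to 120 N. Pads are 22 mm wide; open, the fingers measure 114 mm over their backs; the gripper's body (76 mm by 85 mm) begins 54 mm behind the grasp point. The pads swing forward as they close: fully open they stand 13 mm farther back than shut.
Start: joints at [-1.268, 0.707, -0.028, 1.485, 0.022, 0.951, -0.075], TCP at [194.341, 541.134, 231.268] pointing down, gripper open.
Joint ranges: [-2.71, 2.71], [-0.32, 2.16], [-1.57, 1.52], [0, 2.45], [-1.46, 4.6], [0, 2.02], [-2.83, 2.83]. Speed limits (rad/s): [1.89, 1.89, 2.57, 2.57, 3.01, 3.01, 3.01].

INTERFACE

Orientations are given as a rotation vector (axis times angle).
In Python, from workcell import sense, read_camera, sign_off, grip_depth gives the robot as it stands.
- The arm moves only by the tool apply_moves, never from a script. Its arguments are lists of equal length, an entry for each row: "offset": the shift along the tool's x, y, z in m, a list of three; "twist": the turn, a rotation vector about the tool's x, y, z in rad, a list of three; "grip": the finger opening in m, from 0 to 0.0854. A call has 1 to 8 rows; each row shifts and turns the commanded pose from where the row before left it, along the tool's axes as they then stand; what a row does not reach is not made up. A row lasts 1/10 s, in which the tool goes at most 50 mm and 8.59 degrees, less where a joint would pass 70% of its speed; a pose out of reach is approached as far as the arm can. A call is refused whole if a number of a shift passes 0.05 or a number of a turn 0.15, either way. A call with a gripper value outside its range is refused whole. The fingers move at their own pace and stop on an object; the grip force is fixed at half the most. Time passes only in rows, so rows that do not move let the fingers close. It gives the time, the measured TCP pose, the force, the opening and the grip force at its end, in the units of the state.
- sense(): the state, without advancing time (a new reading comes with each control period).
- read_camera(name): name is "side" or "top"; returns a dict with "color" (420x560x3 uint8, red, green, blue), "intrinsics" (3x3 intrinsics, pixels), "k1" (the pictures are not rectified: a ray, as slopes to the right and down, at radius r is drawn at 1 + k1 r^2 times it, then the intrinsics apply), "view" (4x4, takes a point from world to camera coordinates). Camera axes: x right, y down, z forward; pixel columns grow to the right and rows downward; lengths in mm; the calibration is good to about 2 mm. A picture is of the moment at which its call begins. There is no depth.
- sign_off(): hands the job in; it is judged then, once.
The state is a dict: "time": time; "joint_positions": joint angles; "dq": joint speeds; "effort": joint torques, N m; "tcp_pos": TCP position; "tcp_rot": TCP orientation; "wrist_force": force on the tool from outside, world axes, zero at the start; "moment": the same for the moment, N m; "gripper_width": finger opening in mm; "finger_force": force on a finger pad.
Only numpy, scipy, OpenCV 4.12 (cv2) and the standard library are available. Lean on these libraries where they do the work, as an engineer would, in place of code of your own. Each camera call takes 0.05 s, during which the arm holds its last target. There are 200 camera calls.

## Working session

There is one attempt and no reset: what is moved stays moved. The work goes in short steps, Python scripts to look and compute and a tool call to move; the robot and the scene stay as the last step left them, time stands still between calls to the robot, and variables do not carry over. Pictures are saved under pics/ and viewed, at most 10 in all, crops included, and the job is handed in when it is done.

Besides the shell and the picture viewer there is one more tool, called after "Call:" as a command line: name --argument value ..., lists and objects as JSON in quotes. apply_moves: Moves the arm, as the interface text tells. Its arguments: {"type":"object","properties":{"offset":{"type":"array"},"twist":{"type":"array"},"grip":{"type":"array"}},"required":["offset","twist","grip"]}

```bash
mkdir -p pics; ls; python3 - <<'E'
from workcell import sense, read_camera, grip_depth
import cv2,numpy as np,pickle
s=sense();print(s,grip_depth)
for n in("side","top"):
    c=read_camera(n);pickle.dump(c,open(n+'.pkl','wb'))
    cv2.imwrite(f'pics/{n}0.png',c['color'][:,:,::-1])
    print(n,c['intrinsics'],c['k1'],np.round(c['view'],4))
E
```

```text
pics
{'time': 0.0, 'joint_positions': array([-1.26768357,  0.70708786, -0.02759222,  1.48502088,  0.02197652,
        0.95092501, -0.07549285]), 'dq': array([ 0.00040455,  0.00075396, -0.00149154,  0.00141118, -0.00106535,
       -0.00033519, -0.00145807]), 'effort': array([ 2.46876707e-04, -8.83216882e+01,  1.23471256e+00, -2.36167306e+01,
        1.68407889e-02,  6.50640301e-03, -1.02713972e-05]), 'tcp_pos': array([194.27409785, 540.88544026, 230.83122939]), 'tcp_rot': array([-5.38962214e-01, -3.09485280e+00,  1.77165013e-03]), 'wrist_force': array([ 0.06902629,  0.18606782, -0.97344577]), 'moment': array([-0.03347052, -0.03219869, -0.02642162]), 'finger_force': 0.0, 'gripper_width': 85.45976358531031} 18.700000000000003
side [[471.61671483   0.         279.24153457]
 [  0.         471.61671483 204.33824278]
 [  0.           0.           1.        ]] -0.0344175117985275 [[-9.9850000e-01 -5.4900000e-02  4.5000000e-03  5.6640180e+02]
 [-3.4600000e-02  5.6200000e-01 -8.2640000e-01  8.6227000e+01]
 [ 4.2900000e-02 -8.2530000e-01 -5.6310000e-01  1.3682996e+03]
 [ 0.0000000e+00  0.0000000e+00  0.0000000e+00  1.0000000e+00]]
top [[436.09770445   0.         277.73893843]
 [  0.         436.09770445 205.8676632 ]
 [  0.           0.           1.        ]] -0.09466273428068869 [[ 1.5500000e-02 -9.9990000e-01  5.9000000e-03  3.0194000e+00]
 [-9.9600000e-01 -1.6000000e-02 -8.8400000e-02  5.5382450e+02]
 [ 8.8500000e-02 -4.5000000e-03 -9.9610000e-01  1.3380763e+03]
 [ 0.0000000e+00  0.0000000e+00  0.0000000e+00  1.0000000e+00]]
```

View pics/top0.png

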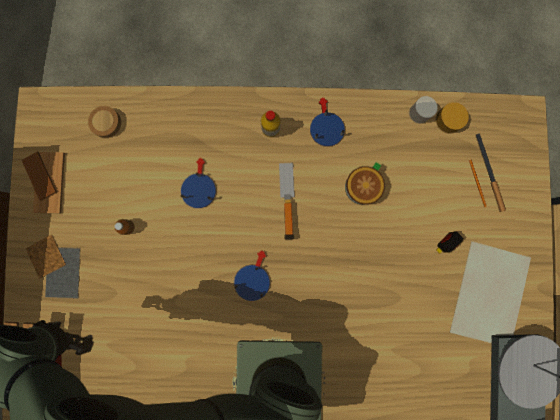

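View pics/side0.png

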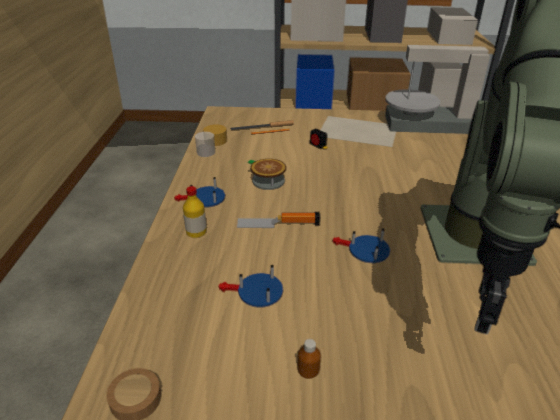

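Three stands look like the blue one: top pixels (199,190), (328,129) and (253,283); in the side view (260,290), (210,196) and (370,248). Top-view left is +y, so the stand farthest to the robot's left is (199,190), which is (260,290) in the side view. I'll measure it and confirm it in an enlarged crop, next to the plain stand's pins.

```bash
cat > h.py <<'E'
import numpy as np,cv2,pickle
from workcell import sense, read_camera
def grab(n):
    c=read_camera(n);pickle.dump(c,open(n+'.pkl','wb'));return c
def load(n): return pickle.load(open(n+'.pkl','rb'))
def rays(c,px):
    px=np.atleast_2d(px).astype(float);K=c['intrinsics']
    d=(px-[K[0,2],K[1,2]])/[K[0,0],K[1,1]];u=d.copy()
    for _ in range(10): u=d/(1+c['k1']*(u**2).sum(1,keepdims=True))
    R=c['view'][:3,:3];t=c['view'][:3,3]
    v=np.c_[u,np.ones(len(u))]@R
    return -R.T@t,v
def plane(c,px,z):
    o,v=rays(c,px);return (o+v*((z-o[2])/v[:,2])[:,None])
def proj(c,P):
    P=np.atleast_2d(P);q=P@c['view'][:3,:3].T+c['view'][:3,3];u=q[:,:2]/q[:,2:]
    u=u*(1+c['k1']*(u**2).sum(1,keepdims=True));K=c['intrinsics'];return u*[K[0,0],K[1,1]]+[K[0,2],K[1,2]]
def tri(cs,pxs):
    A=np.zeros((3,3));b=np.zeros(3);L=[]
    for c,p in zip(cs,pxs):
        o,v=rays(c,p);v=v[0]/np.linalg.norm(v[0]);M=np.eye(3)-np.outer(v,v);A+=M;b+=M@o;L.append((M,o))
    x=np.linalg.solve(A,b);return x,[np.linalg.norm(M@(x-o)) for M,o in L]
def mask(c,h0,h1,s,v,roi):
    m=cv2.inRange(cv2.cvtColor(c['color'],cv2.COLOR_RGB2HSV),(h0,s,v),(h1,255,255))
    k=np.zeros_like(m);x0,y0,x1,y1=roi;k[y0:y1,x0:x1]=m[y0:y1,x0:x1]
    cs,_=cv2.findContours(k,cv2.RETR_EXTERNAL,cv2.CHAIN_APPROX_NONE);return max(cs,key=cv2.contourArea)[:,0,:]
def cen(cn):
    m=cv2.moments(cn.reshape(-1,1,2));return np.array([m['m10'],m['m01']])/m['m00']
def circ(P):  # circle fit with outlier trim
    P=P[:,:2];k=np.ones(len(P),bool)
    for _ in range(5):
        s=np.linalg.lstsq(np.c_[2*P[k],np.ones(k.sum())],(P[k]**2).sum(1),rcond=None)[0]
        r=np.sqrt(s[2]+s[0]**2+s[1]**2);e=abs(np.linalg.norm(P-s[:2],axis=1)-r);k=e<max(1.5,2*np.median(e))
    return s[:2],r
E
python3 - <<'E'
from h import *
T,S=load('top'),load('side')
np.set_printoptions(precision=1,suppress=True)
for nm,c,r,ro,rr in(('T',T,(175,168,222,212),0,(185,152,215,180)),('S',S,(232,270,290,310),0,(212,278,245,296))):
    b=mask(c,100,130,100,40,r);print(nm,'blue',circ(plane(c,b,10)))
    hull=cv2.convexHull(b.reshape(-1,1,2))[:,0];print(' hull',circ(plane(c,hull,10)))
    rd=mask(c,0,8,150,60,rr);P=plane(c,rd,10);print(' red cen',P.mean(0),len(rd), plane(c,cen(rd),10))
mt=mask(T,5,25,60,40,(340,158,392,210));
for z in(50,53,56):print('med T',z,circ(plane(T,mt,z)))
ms=mask(S,5,25,60,40,(245,155,290,180));
for z in(50,53,56):print('med S',z,circ(plane(S,ms,z)))
gt=mask(T,35,90,80,40,(365,155,392,180));gs=mask(S,35,90,80,40,(240,155,262,178))
print('tab',len(gt),len(gs),tri((T,S),(cen(gt),cen(gs))),plane(T,cen(gt),55),plane(S,cen(gs),55))
ot=mask(T,5,20,200,100,(275,190,300,245));os_=mask(S,3,20,200,120,(270,205,325,230))
print('orange T',cen(ot),cv2.minAreaRect(ot),plane(T,cen(ot),34),'S',cen(os_),plane(S,cen(os_),34),tri((T,S),(cen(ot),cen(os_))))
def crop(c,r,k):
    x0,y0,x1,y1=r;return cv2.resize(c['color'][y0:y1,x0:x1,::-1],None,fx=k,fy=k,interpolation=cv2.INTER_CUBIC)
a=crop(S,(220,255,300,315),5);b=crop(S,(230,150,310,200),5);d=crop(T,(270,155,350,245),5)[:,:390]
e=crop(T,(170,145,230,215),5);g=crop(T,(340,150,400,210),5)
I=np.zeros((600,800,3),np.uint8)
I[:300,:400]=a;I[:250,400:800]=b;I[300:600,:300]=cv2.resize(e,(300,350))[:300];I[300:600,300:600]=g;I[252:600,605:800]=cv2.resize(d,(195,225)).repeat(1,0)[:348] if 0 else cv2.resize(d,(195,348))
cv2.imwrite('pics/crop1.png',I)
E
```

```text
T blue (array([600.2, 266.2]), np.float64(52.490849746106555))
 hull (array([600.3, 266. ]), np.float64(53.521818490923934))
 red cen [679.6 262.3  10. ] 35 [[682.5 262.   10. ]]
S blue (array([600.1, 270.5]), np.float64(54.230178967942635))
 hull (array([600.1, 270.4]), np.float64(55.078863663939714))
 red cen [679.4 267.   10. ] 46 [[681.8 267.   10. ]]
med T 50 (array([ 625.6, -258.8]), np.float64(89.6557956287941))
med T 53 (array([ 625.2, -258.2]), np.float64(89.45383132973097))
med T 56 (array([ 624.8, -257.6]), np.float64(89.25186703066582))
med S 50 (array([ 623.6, -278.9]), np.float64(80.21369914490307))
med S 53 (array([ 623.2, -273.7]), np.float64(79.90877808362112))
med S 56 (array([ 622.8, -268.4]), np.float64(79.60385702234137))
tab 19 13 (array([ 680.8, -292.9,   54.1]), [np.float64(0.4815529541193518), np.float64(0.48155295411935334)]) [[ 680.1 -292.6   55. ]] [[ 681.1 -291.4   55. ]]
orange T [288.1 218.3] ((288.1065979003906, 218.05804443359375), (32.01388931274414, 6.869039058685303), 87.61405944824219) [[514.8 -21.   34. ]] S [297.9 217. ] [[513.1  -5.9  34. ]] (array([514.3, -21.2,  23.1]), [np.float64(1.1623410609591331), np.float64(1.1623410609589409)])
```

View pics/crop1.png

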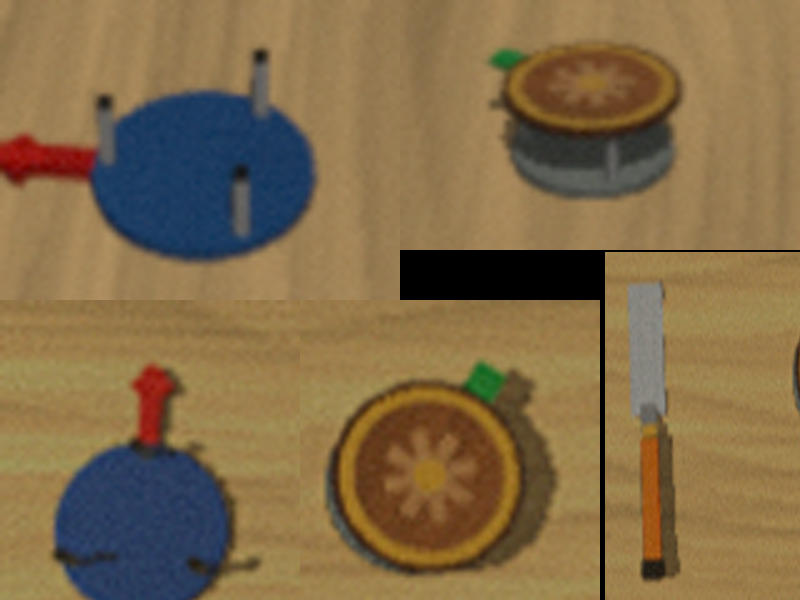

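The crop confirms the target: a blue stand with three dark-tipped pins and its red pointer running out to +x (left in the side view), at side pixel (260,290). Beside it is the medallion on the grey stand. One pin is visible there, near side pixel (272,182), and the tab is at (252,162). The blade lies along +x.

The medallion circle fits took in background wood (radius 80-90 mm instead of 60), so I'm redoing them with a stricter mask, and checking the pins and the spatula axis.

```bash
python3 - <<'E'
from h import *
T,S=load('top'),load('side')
np.set_printoptions(precision=1,suppress=True)
for nm,c,r in(('T',T,(338,158,392,210)),('S',S,(243,152,292,182))):
  for s in(150,170,190):
    m=mask(c,3,25,s,40,r);h=cv2.convexHull(m.reshape(-1,1,2))[:,0];print('med',nm,s,*circ(plane(c,h,56)))
# red face centre/gold centre: triangulate gold mid
def pts(c,P,r=6):
    out=[]
    for p in P:
        g=cv2.cvtColor(c['color'],cv2.COLOR_RGB2GRAY);x,y=np.round(p).astype(int)
        w=g[y-r//2:y+r//2+1,x-r//2:x+r//2+1].astype(float);t=(w<50)*(60-w)
        yy,xx=np.mgrid[y-r//2:y+r//2+1,x-r//2:x+r//2+1];out.append([(t*xx).sum()/t.sum(),(t*yy).sum()/t.sum()])
    return np.array(out)
p=pts(S,[(240.6,275.2),(272,266.4),(268.2,289.6)]);P=plane(S,p,50);print('blue pins S z50',p,P,P.mean(0),np.linalg.norm(P-P.mean(0),axis=1))
print('grey pin bottom z10',plane(S,(272.4,186),10),'top-visible z50?',plane(S,(272.4,178),50))
# blade
hsv=cv2.cvtColor(T['color'],cv2.COLOR_RGB2HSV);
for nm,c,r,z in(('T',T,(270,155,305,203),3),('S',S,(230,212,285,234),3)):
    hsv=cv2.cvtColor(c['color'],cv2.COLOR_RGB2HSV);m=cv2.inRange(hsv,(0,0,80),(180,45,255));k=np.zeros_like(m);x0,y0,x1,y1=r;k[y0:y1,x0:x1]=m[y0:y1,x0:x1]
    cs,_=cv2.findContours(k,cv2.RETR_EXTERNAL,cv2.CHAIN_APPROX_NONE);b=max(cs,key=cv2.contourArea)[:,0]
    W=plane(c,b,z)[:,:2].astype(np.float32);print('blade',nm,cv2.minAreaRect(W),W.min(0),W.max(0))
ot=mask(T,5,20,200,100,(275,190,300,245));os_=mask(S,3,20,200,120,(270,205,325,230))
print('handle T',cv2.minAreaRect(plane(T,ot,34)[:,:2].astype(np.float32)),'S z22',cv2.minAreaRect(plane(S,os_,22)[:,:2].astype(np.float32)))
# stand grey pic
c=S['color'][150:200,235:300,::-1];I=cv2.resize(cv2.convertScaleAbs(c,alpha=1.6),None,fx=12,fy=12,interpolation=cv2.INTER_CUBIC);cv2.imwrite('pics/crop2.png',I)
# red tip
for nm,c,rr in(('T',T,(185,152,215,180)),('S',S,(212,278,245,296))):
    P=plane(c,mask(c,0,8,150,60,rr),10)[:,:2];print('ptr',cv2.fitLine(P.astype(np.float32),cv2.DIST_L2,0,.01,.01).ravel(),P[:,0].max(),P[:,0].min())
E
```

```text
med T 150 [ 620.4 -257.5] 58.89142660203294
med T 170 [ 620.1 -257. ] 57.64663998975177
med T 190 [ 620.3 -256.6] 56.78476735091378
med S 150 [ 619.7 -254.7] 59.014948334646114
med S 170 [ 619.6 -253. ] 57.08443902532825
med S 190 [563.5 704. ] 901.7616806284062
blue pins S z50 [[240.5 275. ]
 [271.6 265.8]
 [267.5 288.8]] [[647.5 266.3  50. ]
 [574.  228.3  50. ]
 [578.3 309.6  50. ]] [599.9 268.1  50. ] [47.6 47.5 46.8]
grey pin bottom z10 [[ 601.5 -209.7   10. ]] top-visible z50? [[ 600.4 -194.6   50. ]]
blade T ((637.466552734375, -14.04861068725586), (113.2547836303711, 42.69356918334961), 3.3322913646698) [581.1 -36.4] [694.3   9.7]
blade S ((632.3816528320312, -11.88697624206543), (122.1181640625, 44.52272415161133), 6.076694965362549) [572.4 -39.9] [693.1  11.6]
handle T ((515.6571044921875, -20.887287139892578), (99.2801284790039, 21.243701934814453), 3.1213161945343018) S z22 ((512.242919921875, -20.595848083496094), (96.39862823486328, 45.436607360839844), 3.478492498397827)
ptr [  1.   -0.  679.6 262.3] 704.7250578150038 656.0907714049036
ptr [  1.   -0.2 679.4 267. ] 704.0668019635651 656.144654086454
```

View pics/crop2.png

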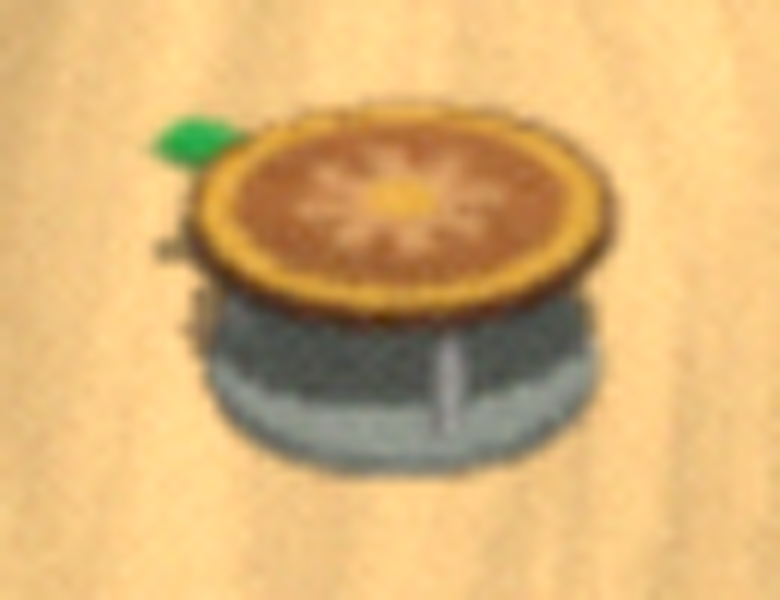

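Checks passed:
- **Medallion:** centre about (620,-256), radius about 58-59, tab radius 71 at -31°.
- **Plain stand:** x at about -7°, from its one visible pin at radius 47.
- **Blue stand:** centre about (600,267), pins at radius 47, pointer at -2.7°.
- **Spatula:** origin about (538,-20), heading 3.2°.

The medallion is turned about -24.6° on its stand, so I'll split that. I'll pick with a heading of -19° and place with +9.6°, both entering along +x between the pins.

Call:
apply_moves --offset '[[-0.032, -0.0257, 0], [-0.032, -0.0257, 0], [-0.032, -0.0257, 0], [-0.032, -0.0257, 0], [-0.032, -0.0257, 0], [-0.032, -0.0257, 0], [-0.032, -0.0257, 0], [-0.032, -0.0257, 0]]' --twist '[[0, 0, 0], [0, 0, 0], [0, 0, 0], [0, 0, 0], [0, 0, 0], [0, 0, 0], [0, 0, 0], [0, 0, 0]]' --grip '[0.085, 0.085, 0.085, 0.085, 0.085, 0.085, 0.085, 0.085]'

```text
time: 0.9
tcp_pos: [366.3, 259.6, 231.2]
tcp_rot: [-0.539, -3.095, 0.0]
wrist_force: [1.1, 0.1, -1.2]
gripper_width: 84.9
finger_force: 0.0
```

Call:
apply_moves --offset '[[-0.032, -0.0257, 0], [-0.032, -0.0257, 0], [-0.032, -0.0257, 0], [-0.032, -0.0257, 0], [-0.032, -0.0257, 0], [-0.032, -0.0257, 0], [-0.032, -0.0257, 0], [-0.032, -0.0257, 0]]' --twist '[[0, 0, 0], [0, 0, 0], [0, 0, 0], [0, 0, 0], [0, 0, 0], [0, 0, 0], [0, 0, 0], [0, 0, 0]]' --grip '[0.085, 0.085, 0.085, 0.085, 0.085, 0.085, 0.085, 0.085]'

```text
time: 1.7
tcp_pos: [537.7, -20.6, 231.2]
tcp_rot: [-0.539, -3.095, 0.0]
wrist_force: [-0.2, -0.2, -0.6]
gripper_width: 84.7
finger_force: 0.0
```

Call:
apply_moves --offset '[[0, 0, 0.02], [0, 0, 0.025], [0, 0, 0.025], [0, 0, 0.025], [0, 0, 0], [0, 0, 0]]' --twist '[[0, 0, -0.1], [0, 0, -0.1], [0, 0, -0.1], [0, 0, -0.1], [0, 0, 0], [0, 0, 0]]' --grip '[0.085, 0.085, 0.085, 0.085, 0.085, 0.085]'

```text
time: 2.3
tcp_pos: [537.2, -18.9, 136.8]
tcp_rot: [0.082, -3.14, 0.0]
wrist_force: [-0.1, 0.8, 0.3]
gripper_width: 84.9
finger_force: 0.0
```

```bash
cat >> h.py <<'E'
from scipy.spatial.transform import Rotation as Rn
def go(x,y,z,adeg):
    """offset (m, tool axes) and twist about tool z to bring TCP to x,y,z, tool x at heading adeg+180, tool down"""
    s=sense();R=Rn.from_rotvec(s['tcp_rot']);a=np.radians(adeg+180)
    G=Rn.from_matrix(np.array([[np.cos(a),np.sin(a),0],[np.sin(a),-np.cos(a),0],[0,0,-1]]).T)
    M=R.as_matrix();h=np.degrees(np.arctan2(-M[1,0],-M[0,0]))
    print('t%.2f tcp'%s['time'],s['tcp_pos'].round(1),'heading %.2f'%h,'w %.1f'%s['gripper_width'],'ff %.1f'%s['finger_force'],'F',s['wrist_force'].round(1))
    print(' offset before twist',(R.inv().apply(np.array([x,y,z])-s['tcp_pos'])/1e3).round(4),' after',(G.inv().apply(np.array([x,y,z])-s['tcp_pos'])/1e3).round(4),'twist',(R.inv()*G).as_rotvec().round(4))
E
python3 -c "
from h import *
go(538,-19.6,4,3.2)"
```

```text
t2.30 tcp [537.2 -18.9 136.8] heading 2.98 w 84.9 ff 0.0 F [-0.1  0.8  0.3]
 offset before twist [-0.0008 -0.0007  0.1328]  after [-0.0007 -0.0007  0.1328] twist [-0.     -0.0004 -0.0038]
```

Call:
apply_moves --offset '[[0, 0, 0.03], [0, 0, 0.03], [0, 0, 0.03], [0, 0, 0.02], [0, 0, 0.013], [0, 0, 0.01], [0, 0, 0], [0, 0, 0]]' --twist '[[0, 0, -0.004], [0, 0, 0], [0, 0, 0], [0, 0, 0], [0, 0, 0], [0, 0, 0], [0, 0, 0], [0, 0, 0]]' --grip '[0.085, 0.085, 0.085, 0.085, 0.085, 0.085, 0.085, 0.05]'

```text
time: 3.1
tcp_pos: [537.6, -19.0, 4.1]
tcp_rot: [-0.092, 3.139, -0.0]
wrist_force: [0.4, 0.4, 0.1]
gripper_width: 72.8
finger_force: 0.0
```

Call:
apply_moves --offset '[[0, 0, 0], [0, 0, 0], [0, 0, 0], [0, 0, 0], [0, 0, 0], [0, 0, 0], [0, 0, 0], [0, 0, 0]]' --twist '[[0, 0, 0], [0, 0, 0], [0, 0, 0], [0, 0, 0], [0, 0, 0], [0, 0, 0], [0, 0, 0], [0, 0, 0]]' --grip '[0.04, 0.03, 0.02, 0.01, 0.01, 0.01, 0.01, 0.01]'

```text
time: 3.9
tcp_pos: [537.4, -19.0, 3.8]
tcp_rot: [-0.093, 3.14, -0.0]
wrist_force: [-1.0, 0.5, 8.9]
gripper_width: 21.1
finger_force: 60.0
```

Grasped: opening 21 mm, force 60 N. I'll lift and measure how the blade sits.

Call:
apply_moves --offset '[[0, 0, -0.01], [0, 0, -0.02], [0, 0, -0.03], [0, 0, -0.02], [0, 0, 0], [0, 0, 0]]' --twist '[[0, 0, 0], [0, 0, 0], [0, 0, 0], [0, 0, 0], [0, 0, 0], [0, 0, 0]]' --grip '[0.01, 0.01, 0.01, 0.01, 0.01, 0.01]'

```text
time: 4.5
tcp_pos: [537.2, -19.0, 83.4]
tcp_rot: [-0.093, 3.14, -0.0]
wrist_force: [-0.4, 0.3, -2.2]
gripper_width: 21.2
finger_force: 58.9
```

```bash
cat >> h.py <<'E'
def blade(c,r,z,vmin=80):
    hsv=cv2.cvtColor(c['color'],cv2.COLOR_RGB2HSV);m=cv2.inRange(hsv,(0,0,vmin),(180,50,255));k=np.zeros_like(m);x0,y0,x1,y1=r;k[y0:y1,x0:x1]=m[y0:y1,x0:x1]
    cs,_=cv2.findContours(k,cv2.RETR_EXTERNAL,cv2.CHAIN_APPROX_NONE);b=max(cs,key=cv2.contourArea)[:,0]
    return b,cv2.minAreaRect(plane(c,b,z)[:,:2].astype(np.float32))
def bladetip(T,S,rt,rs,z):
    """tip corners matched by extreme along x in both views: report tip row/col"""
    for nm,c,r in(('T',T,rt),('S',S,rs)):
        b,R=blade(c,r,z);print(nm,'rect',R,'corners',cv2.boxPoints(cv2.minAreaRect(b)).round(1).tolist())
E
python3 - <<'E'
from h import *
go(538,-19,84,3.2)
T,S=grab('top'),grab('side')
px=proj(T,[[580,-40,80],[695,10,80]]);ps=proj(S,[[580,-40,80],[695,10,80]]);print(px.round(),ps.round())
bladetip(T,S,(265,140,310,205),(225,160,285,205),83)
I=np.zeros((600,800,3),np.uint8)
I[:,:400]=cv2.resize(T['color'][130:250,250:330,::-1],(400,600));I[:300,400:]=cv2.resize(S['color'][150:240,220:340,::-1],(400,300));cv2.imwrite('pics/grasp.png',I)
E
```

```text
t4.50 tcp [537.2 -19.   83.4] heading 3.39 w 21.2 ff 58.9 F [-0.4  0.3 -2.2]
 offset before twist [-0.0008 -0.     -0.0006]  after [-0.0008 -0.     -0.0006] twist [-0.0001  0.0003  0.0032]
[[295. 196.]
 [279. 158.]] [[276. 197.]
 [234. 205.]]
T rect ((663.5044555664062, -11.263578414916992), (58.89143371582031, 42.34706497192383), 6.250014781951904) corners [[278.20001220703125, 159.10000610351562], [292.20001220703125, 157.8000030517578], [293.8999938964844, 177.0], [279.8999938964844, 178.3000030517578]]
S rect ((632.1043701171875, -12.662574768066406), (121.37515258789062, 41.25493621826172), 6.278451919555664) corners [[235.8000030517578, 197.0], [277.8999938964844, 195.89999389648438], [278.20001220703125, 203.89999389648438], [236.0, 205.0]]
```

View pics/grasp.png

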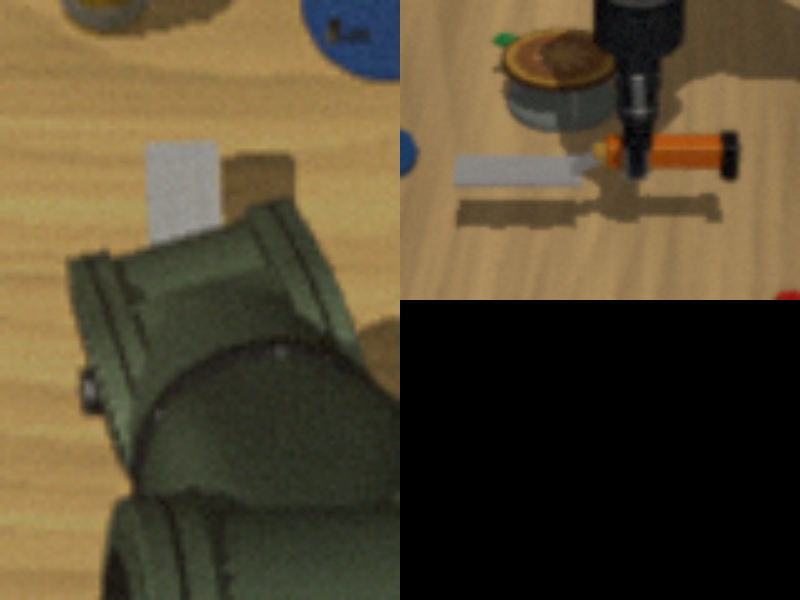

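The grasp is good: the blade is level and its tip is about 155 mm ahead of the TCP. Next is the pre-entry pose, 235 mm behind the medallion's centre at heading -19°.

```bash
python3 -c "
from h import *
T,S=load('top'),load('side')
print(tri((T,S),((278.7,159.1),(236,205))),tri((T,S),((292.2,157.8),(235.8,197))))
go(397.8,-179.5,84,-19)"
```

```text
(array([690.60354786,  11.30671969,  80.88572396]), [np.float64(0.24000783191246997), np.float64(0.24000783191261013)]) (array([695.92113181, -29.49775524,  80.98815646]), [np.float64(0.3892785562979314), np.float64(0.389278556297829)])
t4.60 tcp [536.8 -19.   82.6] heading 3.39 w 21.4 ff 58.9 F [-0.1 -0.1 -1.1]
 offset before twist [ 0.1482 -0.152  -0.0012]  after [ 0.0791 -0.197  -0.0014] twist [-3.000e-04 -1.200e-03  3.908e-01]
```

Call:
apply_moves --offset '[[0.0148, -0.0152, 0], [0.0222, -0.0228, 0], [0.0222, -0.0228, 0], [0.0222, -0.0228, 0], [0.0222, -0.0228, 0], [0.0222, -0.0228, 0], [0.0148, -0.0152, 0], [0.0074, -0.0076, 0]]' --twist '[[0, 0, 0], [0, 0, 0], [0, 0, 0], [0, 0, 0], [0, 0, 0], [0, 0, 0], [0, 0, 0], [0, 0, 0]]' --grip '[0.01, 0.01, 0.01, 0.01, 0.01, 0.01, 0.01, 0.01]'

```text
time: 5.4
tcp_pos: [397.0, -180.6, 82.8]
tcp_rot: [0.09, -3.139, -0.0]
wrist_force: [0.0, -0.3, -1.3]
gripper_width: 21.1
finger_force: 58.9
```

Call:
apply_moves --offset '[[0, 0, 0.005], [0, 0, 0.01], [0, 0, 0.01], [0, 0, 0.01], [0, 0, 0.01], [0, 0, 0], [0, 0, 0], [0, 0, 0]]' --twist '[[0, 0, 0.06], [0, 0, 0.08], [0, 0, 0.09], [0, 0, 0.09], [0, 0, 0.071], [0, 0, 0], [0, 0, 0], [0, 0, 0]]' --grip '[0.01, 0.01, 0.01, 0.01, 0.01, 0.01, 0.01, 0.01]'

```text
time: 6.2
tcp_pos: [398.7, -179.3, 38.6]
tcp_rot: [0.516, 3.099, 0.0]
wrist_force: [-0.5, -0.0, -1.5]
gripper_width: 20.9
finger_force: 58.8
```

```bash
python3 - <<'E'
from h import *
go(506.5,-216.9,37,-19)
T,S=grab('top'),grab('side')
I=np.zeros((600,800,3),np.uint8)
I[:,:400]=cv2.resize(T['color'][140:290,310:410,::-1],(400,600));I[:300,400:]=cv2.resize(S['color'][130:220,220:340,::-1],(400,300));cv2.imwrite('pics/pre.png',I)
# bare grey-stand face + medallion re-check, blade rect
print(proj(T,[[546,-230,39]]),proj(S,[[546,-230,39]]))
for nm,c,r in(('T',T,(338,158,392,210)),('S',S,(243,152,292,182))):
    m=mask(c,3,25,160,40,r);h=cv2.convexHull(m.reshape(-1,1,2))[:,0];print('med',nm,*circ(plane(c,h,56)))
E
```

```text
t6.20 tcp [ 398.7 -179.3   38.6] heading -18.89 w 20.9 ff 58.8 F [-0.5 -0.  -1.5]
 offset before twist [-0.1142 -0.0007  0.0017]  after [-0.1142 -0.0005  0.0016] twist [0.0001 0.0004 0.0019]
[[355.65904891 209.17570606]] [[289.53300102 175.8676052 ]]
med T [ 620.25447916 -257.08589991] 58.48020074662478
med S [ 619.0761065  -253.98260949] 58.45194604868771
```

View pics/pre.png

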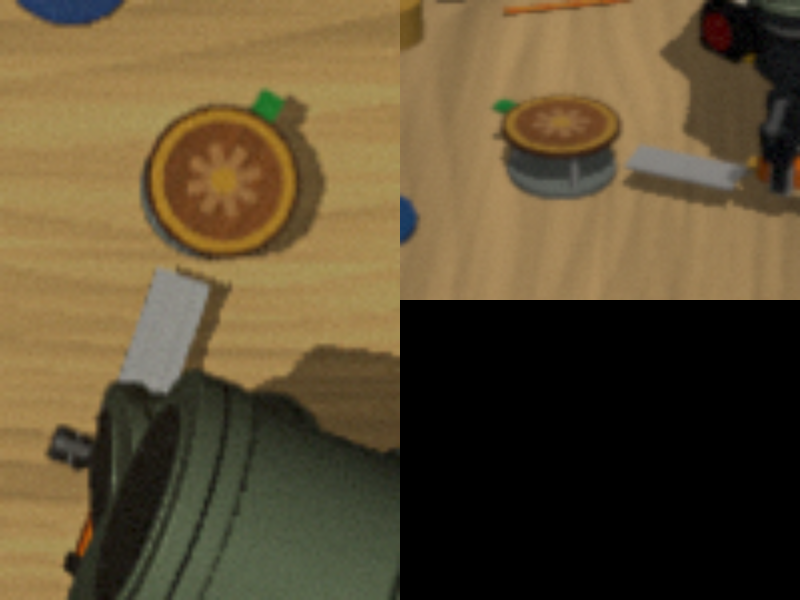

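The blade tip (crop pixel 182,275) lies just short of the medallion, lined up with its centre and level below it. Clear to slide in.

Call:
apply_moves --offset '[[-0.008, 0, 0], [-0.014, -0.0005, 0], [-0.018, 0, 0], [-0.018, 0, 0], [-0.018, 0, 0], [-0.018, 0, 0], [-0.014, 0, 0], [-0.006, 0, 0]]' --twist '[[0, 0, 0.002], [0, 0, 0], [0, 0, 0], [0, 0, 0], [0, 0, 0], [0, 0, 0], [0, 0, 0], [0, 0, 0]]' --grip '[0.01, 0.01, 0.01, 0.01, 0.01, 0.01, 0.01, 0.01]'

```text
time: 7.1
tcp_pos: [507.3, -217.7, 38.6]
tcp_rot: [0.522, 3.097, -0.0]
wrist_force: [-0.7, 0.7, -1.9]
gripper_width: 21.3
finger_force: 58.8
```

Call:
apply_moves --offset '[[0, 0, 0], [0, 0, -0.004], [0, 0, -0.003], [0, 0, -0.002], [0, 0, -0.002], [0, 0, -0.002], [0, 0, -0.002], [0, 0, -0.002]]' --twist '[[0, 0, 0], [0, 0, 0], [0, 0, 0], [0, 0, 0], [0, 0, 0], [0, 0, 0], [0, 0, 0], [0, 0, 0]]' --grip '[0.01, 0.01, 0.01, 0.01, 0.01, 0.01, 0.01, 0.01]'

```text
time: 7.9
tcp_pos: [505.9, -217.2, 55.4]
tcp_rot: [-0.522, -3.098, 0.0]
wrist_force: [-0.4, 0.8, -2.9]
gripper_width: 21.2
finger_force: 58.7
```

```bash
python3 - <<'E'
from h import *
go(506.5,-216.9,100,-19)
E
```

```text
t7.90 tcp [ 505.9 -217.2   55.4] heading -19.13 w 21.2 ff 58.7 F [-0.4  0.8 -2.9]
 offset before twist [-0.0005  0.0005 -0.0446]  after [-0.0005  0.0005 -0.0446] twist [-0.0001 -0.0003 -0.0022]
```

The wrist load rose by about 1 N, so the blade now carries the medallion. I'll lift further and measure how it rides.

Call:
apply_moves --offset '[[0, 0, -0.003], [0, 0, -0.006], [0, 0, -0.008], [0, 0, -0.008], [0, 0, -0.006], [0, 0, -0.004], [0, 0, 0], [0, 0, 0]]' --twist '[[0, 0, 0], [0, 0, 0], [0, 0, 0], [0, 0, 0], [0, 0, 0], [0, 0, 0], [0, 0, 0], [0, 0, 0]]' --grip '[0.01, 0.01, 0.01, 0.01, 0.01, 0.01, 0.01, 0.01]'

```text
time: 8.7
tcp_pos: [505.9, -217.2, 90.2]
tcp_rot: [-0.522, -3.098, 0.0]
wrist_force: [0.1, -0.6, -3.1]
gripper_width: 20.8
finger_force: 58.7
```

```bash
cat >> h.py <<'E'
def med(T,S,C,z,zt):
    """medallion about C with its face at z: circle in each view, tab by two views"""
    tab=[]
    for nm,c in(('T',T),('S',S)):
        p=proj(c,[C[0],C[1],z])[0].astype(int);m=mask(c,3,25,160,40,(p[0]-30,p[1]-28,p[0]+30,p[1]+28));h=cv2.convexHull(m.reshape(-1,1,2))[:,0]
        g=mask(c,35,90,80,40,(p[0]-40,p[1]-35,p[0]+40,p[1]+35));tab.append(cen(g))
        q=cen(h);print(nm,*circ(plane(c,h,z)),'tab',plane(c,tab[-1],z)[0],len(g))
    print('tab tri',tri((T,S),tab))
E
python3 - <<'E'
from h import *
go(450,0,91,-5)
T,S=grab('top'),grab('side')
med(T,S,(620,-256),93,93)
cv2.imwrite('pics/lift.png',cv2.resize(S['color'][110:230,210:370,::-1],(800,600)))
E
```

```text
t8.70 tcp [ 505.9 -217.2   90.2] heading -19.13 w 20.8 ff 58.7 F [ 0.1 -0.6 -3.1]
 offset before twist [ 0.124   0.1869 -0.0008]  after [ 0.0746  0.2115 -0.0008] twist [-1.000e-04 -2.000e-04 -2.466e-01]
T [ 620.79897212 -257.20130756] 58.47620750587637 tab [ 680.04353365 -292.59642976   93.        ] 21
S [ 619.61968177 -257.42345129] 58.03042879607657 tab [ 681.52784306 -292.83877872   93.        ] 15
tab tri (array([ 680.78392282, -292.61257844,   92.99625139]), [np.float64(0.7266625661193676), np.float64(0.7266625661193703)])
```

View pics/lift.png

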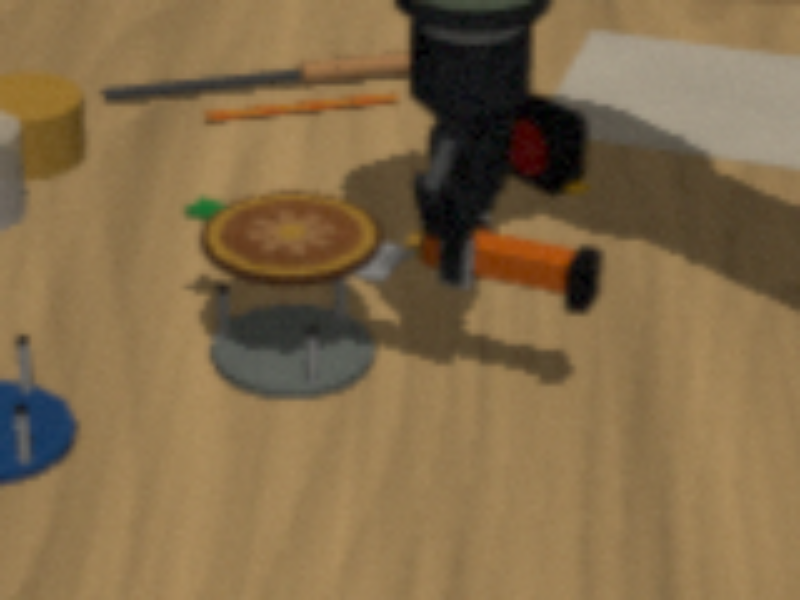

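It rides level. In the spatula frame the centre is 121 mm ahead and the tab is at -11.1°, so the place heading is +8.4° with the TCP at (480.2, 249.7). I'll carry it on a path pulled back from the glue bottle.

Call:
apply_moves --offset '[[0.0027, 0.0038, 0], [0.0063, 0.0088, 0], [0.009, 0.0126, 0], [0.009, 0.0126, 0], [0.009, 0.0126, 0], [0.009, 0.0126, 0], [0.009, 0.0126, 0], [0.009, 0.0126, 0]]' --twist '[[0, 0, 0], [0, 0, 0], [0, 0, 0], [0, 0, 0], [0, 0, 0], [0, 0, 0], [0, 0, 0], [0, 0, 0]]' --grip '[0.01, 0.01, 0.01, 0.01, 0.01, 0.01, 0.01, 0.01]'

```text
time: 9.6
tcp_pos: [474.9, -111.8, 90.4]
tcp_rot: [-0.521, -3.098, -0.0]
wrist_force: [0.3, -0.1, -3.3]
gripper_width: 21.2
finger_force: 58.8
```

Call:
apply_moves --offset '[[0.009, 0.0126, 0], [0.009, 0.0126, 0], [0.009, 0.0126, 0], [0.009, 0.0126, 0], [0.009, 0.0126, 0], [0.009, 0.0126, 0], [0.0063, 0.0088, 0], [0.0027, 0.0038, 0]]' --twist '[[0, 0, 0], [0, 0, 0], [0, 0, 0], [0, 0, 0], [0, 0, 0], [0, 0, 0], [0, 0, 0], [0, 0, 0]]' --grip '[0.01, 0.01, 0.01, 0.01, 0.01, 0.01, 0.01, 0.01]'

```text
time: 10.4
tcp_pos: [444.4, -8.0, 90.4]
tcp_rot: [-0.52, -3.098, -0.0]
wrist_force: [0.4, -0.2, -2.7]
gripper_width: 20.9
finger_force: 58.8
```

Call:
apply_moves --offset '[[0, 0, 0], [0, 0, 0], [0, 0, 0], [0, 0, 0], [0, 0, 0], [0, 0, 0], [0, 0, 0], [0, 0, 0]]' --twist '[[0, 0, -0.03], [0, 0, -0.07], [0, 0, -0.09], [0, 0, -0.09], [0, 0, -0.09], [0, 0, -0.07], [0, 0, -0.04], [0, 0, 0]]' --grip '[0.01, 0.01, 0.01, 0.01, 0.01, 0.01, 0.01, 0.01]'

```text
time: 11.2
tcp_pos: [444.8, -9.8, 90.3]
tcp_rot: [-0.23, 3.133, -0.0]
wrist_force: [0.7, 0.4, -3.1]
gripper_width: 21.1
finger_force: 58.8
```

```bash
python3 - <<'E'
from h import *
go(480.2,249.7,90,8.4)
T,S=grab('top'),grab('side')
h=np.radians(8.4);med(T,S,(sense()['tcp_pos'][:2]+121*np.array([np.cos(h),np.sin(h)])),93,93)
E
```

```text
t11.20 tcp [444.8  -9.8  90.3] heading 8.39 w 21.1 ff 58.8 F [ 0.7  0.4 -3.1]
 offset before twist [-0.0729  0.2516  0.0003]  after [-0.0729  0.2515  0.0003] twist [-0.0002  0.     -0.0001]
T [565.24973248   6.9596447 ] 58.26818330460491 tab [634.57249506   3.76210979  93.        ] 24
S [564.12736513   7.13728965] 59.126728182649224 tab [634.15867231   4.29481577  93.        ] 21
tab tri (array([634.41929983,   3.75742319,  92.66828473]), [np.float64(0.20258841843882353), np.float64(0.20258841843878733)])
```

It hasn't shifted on the blade (tab -2.6°, centre 121 mm ahead). Moving over the blue stand.

Call:
apply_moves --offset '[[-0.0016, 0.0054, 0], [-0.0036, 0.0126, 0], [-0.0052, 0.018, 0], [-0.0052, 0.018, 0], [-0.0052, 0.018, 0], [-0.0052, 0.018, 0], [-0.0052, 0.018, 0], [-0.0052, 0.018, 0]]' --twist '[[0, 0, 0], [0, 0, 0], [0, 0, 0], [0, 0, 0], [0, 0, 0], [0, 0, 0], [0, 0, 0], [0, 0, 0]]' --grip '[0.01, 0.01, 0.01, 0.01, 0.01, 0.01, 0.01, 0.01]'

```text
time: 12.1
tcp_pos: [462.4, 122.0, 90.3]
tcp_rot: [0.229, -3.133, -0.0]
wrist_force: [0.2, -0.6, -3.5]
gripper_width: 21.5
finger_force: 58.9
```

Call:
apply_moves --offset '[[-0.0052, 0.018, 0], [-0.0052, 0.018, 0], [-0.0052, 0.018, 0], [-0.0052, 0.018, 0], [-0.0052, 0.018, 0], [-0.0052, 0.018, 0], [-0.0037, 0.0126, 0], [-0.0016, 0.0054, 0]]' --twist '[[0, 0, 0], [0, 0, 0], [0, 0, 0], [0, 0, 0], [0, 0, 0], [0, 0, 0], [0, 0, 0], [0, 0, 0]]' --grip '[0.01, 0.01, 0.01, 0.01, 0.01, 0.01, 0.01, 0.01]'

```text
time: 12.9
tcp_pos: [479.9, 252.0, 90.2]
tcp_rot: [0.231, -3.133, -0.001]
wrist_force: [-0.3, 0.6, -3.1]
gripper_width: 21.2
finger_force: 58.9
```

Call:
apply_moves --offset '[[0, 0, 0], [0, 0, 0.004], [0, 0, 0.006], [0, 0, 0.006], [0, 0, 0.004], [0, 0, 0.002], [0, 0, 0], [0, 0, 0]]' --twist '[[0, 0, 0], [0, 0, 0], [0, 0, 0], [0, 0, 0], [0, 0, 0], [0, 0, 0], [0, 0, 0], [0, 0, 0]]' --grip '[0.01, 0.01, 0.01, 0.01, 0.01, 0.01, 0.01, 0.01]'

```text
time: 13.7
tcp_pos: [480.2, 250.6, 68.4]
tcp_rot: [-0.229, 3.133, -0.0]
wrist_force: [0.1, 0.9, -3.5]
gripper_width: 21.1
finger_force: 58.9
```

```bash
python3 - <<'E'
from h import *
np.set_printoptions(precision=1,suppress=True)
go(480.1,250.1,51,8.4)
T,S=grab('top'),grab('side')
med(T,S,(600,267),71,71)
I=np.zeros((600,800,3),np.uint8)
I[:,:400]=cv2.resize(T['color'][140:260,150:230,::-1],(400,600));I[:300,400:]=cv2.resize(S['color'][230:320,200:320,::-1],(400,300));cv2.imwrite('pics/over.png',I)
E
```

```text
t13.70 tcp [480.2 250.6  68.4] heading 8.37 w 21.1 ff 58.9 F [ 0.1  0.9 -3.5]
 offset before twist [ 0. -0.  0.]  after [ 0. -0.  0.] twist [-0.  0. -0.]
T [618.5 259.6] 67.58948660444649 tab [670.1 264.6  71. ] 23
S [599.8 267.2] 58.77978238893369 tab [669.9 264.   71. ] 27
tab tri (array([669.9, 264.5,  71.5]), [np.float64(0.12551256711270944), np.float64(0.1255125671127892)])
```

View pics/over.png

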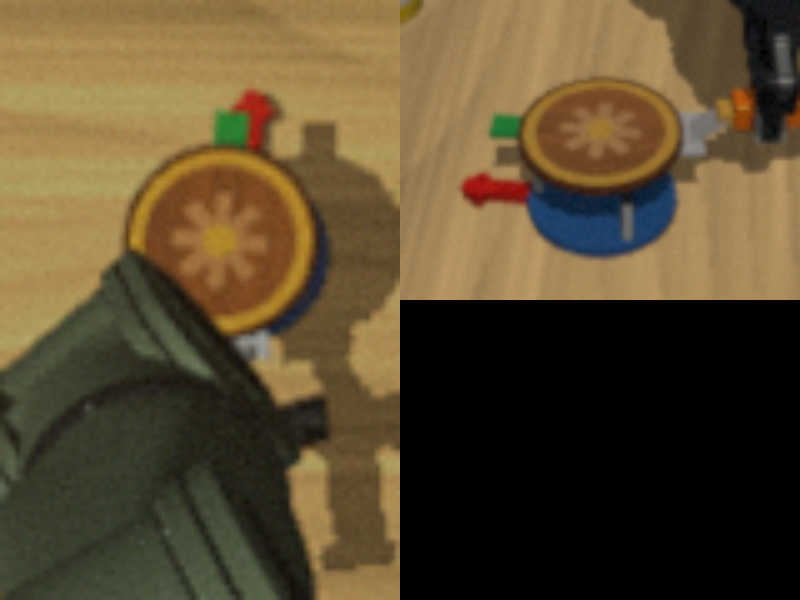

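Over the blue stand, the tab lines up with the pointer and the side-view centre is (599.8, 267.2). The top-view circle fit is spoiled by the arm covering part of the disc. Lowering gently.

Call:
apply_moves --offset '[[0, 0, 0.003], [0, 0, 0.003], [0, 0, 0.003], [0, 0, 0.002], [0, 0, 0.002], [0, 0, 0.001], [0, 0, 0.001], [0, 0, 0.001]]' --twist '[[0, 0, 0], [0, 0, 0], [0, 0, 0], [0, 0, 0], [0, 0, 0], [0, 0, 0], [0, 0, 0], [0, 0, 0]]' --grip '[0.01, 0.01, 0.01, 0.01, 0.01, 0.01, 0.01, 0.01]'

```text
time: 14.6
tcp_pos: [480.2, 250.7, 52.3]
tcp_rot: [-0.229, 3.133, -0.0]
wrist_force: [0.7, -0.6, -3.2]
gripper_width: 21.1
finger_force: 58.9
```

Call:
apply_moves --offset '[[0, 0, 0.001], [0, 0, 0.001], [0, 0, 0.001], [0, 0, 0.001], [0, 0, 0.001], [0, 0, 0.001], [0, 0, 0.001], [0, 0, 0.001]]' --twist '[[0, 0, 0], [0, 0, 0], [0, 0, 0], [0, 0, 0], [0, 0, 0], [0, 0, 0], [0, 0, 0], [0, 0, 0]]' --grip '[0.01, 0.01, 0.01, 0.01, 0.01, 0.01, 0.01, 0.01]'

```text
time: 15.4
tcp_pos: [480.2, 250.6, 44.2]
tcp_rot: [0.229, -3.133, 0.0]
wrist_force: [-0.1, 0.6, -2.4]
gripper_width: 21.5
finger_force: 59.0
```

Call:
apply_moves --offset '[[0, 0, 0.001], [0, 0, 0.001], [0, 0, 0.001], [0, 0, 0.001], [0, 0, 0.001], [0, 0, 0.001], [0, 0, 0], [0, 0, 0]]' --twist '[[0, 0, 0], [0, 0, 0], [0, 0, 0], [0, 0, 0], [0, 0, 0], [0, 0, 0], [0, 0, 0], [0, 0, 0]]' --grip '[0.01, 0.01, 0.01, 0.01, 0.01, 0.01, 0.01, 0.01]'

```text
time: 16.2
tcp_pos: [480.2, 250.6, 38.3]
tcp_rot: [0.229, -3.133, 0.0]
wrist_force: [0.1, 0.0, -2.2]
gripper_width: 21.2
finger_force: 59.0
```

```bash
python3 - <<'E'
from h import *
np.set_printoptions(precision=1,suppress=True)
go(480.1,250.1,39,8.4)
T,S=grab('top'),grab('side')
med(T,S,(600,267),56,56)
E
```

```text
t16.20 tcp [480.2 250.6  38.3] heading 8.38 w 21.2 ff 59.0 F [ 0.1  0.  -2.2]
 offset before twist [ 0. -0. -0.]  after [ 0. -0. -0.] twist [-0. -0. -0.]
T [617.4 256.8] 71.74948708672332 tab [669.8 264.7  56. ] 22
S [600.7 269.6] 58.70890843380986 tab [669.3 266.7  56. ] 27
tab tri (array([669.8, 265. ,  54.4]), [np.float64(0.2396851049084185), np.float64(0.23968510490836564)])
```

The load is back to the empty value and the tab triangulates to z 54, so the medallion is on the pins. I'll withdraw straight back and lay the spatula down.

Call:
apply_moves --offset '[[0.005, 0, 0], [0.01, 0, 0], [0.015, 0, 0], [0.02, 0, 0], [0.025, 0, 0], [0.025, 0, 0], [0.018, 0, 0], [0.007, 0, 0]]' --twist '[[0, 0, 0], [0, 0, 0], [0, 0, 0], [0, 0, 0], [0, 0, 0], [0, 0, 0], [0, 0, 0], [0, 0, 0]]' --grip '[0.01, 0.01, 0.01, 0.01, 0.01, 0.01, 0.01, 0.01]'

```text
time: 17.1
tcp_pos: [354.9, 232.3, 38.5]
tcp_rot: [0.231, -3.132, 0.001]
wrist_force: [0.6, -0.1, -1.8]
gripper_width: 21.0
finger_force: 59.1
```

Call:
apply_moves --offset '[[0, 0, 0.005], [0, 0, 0.01], [0, 0, 0.008], [0, 0, 0.004], [0, 0, 0.003], [0, 0, 0.002], [0, 0, 0.001], [0, 0, 0]]' --twist '[[0, 0, 0], [0, 0, 0], [0, 0, 0], [0, 0, 0], [0, 0, 0], [0, 0, 0], [0, 0, 0], [0, 0, 0]]' --grip '[0.01, 0.01, 0.01, 0.01, 0.01, 0.01, 0.01, 0.01]'

```text
time: 17.9
tcp_pos: [359.2, 234.2, 7.6]
tcp_rot: [0.229, -3.129, 0.004]
wrist_force: [0.1, -0.0, -1.9]
gripper_width: 21.3
finger_force: 59.3
```

Call:
apply_moves --offset '[[-0.003, 0, 0.001], [0, 0, 0.001], [0, 0, 0.001], [0, 0, 0], [0, 0, 0]]' --twist '[[0, 0, 0], [0, 0, 0], [0, 0, 0], [0, 0, 0], [0, 0, 0]]' --grip '[0.01, 0.01, 0.01, 0.01, 0.01]'

```text
time: 18.4
tcp_pos: [362.0, 234.5, 4.5]
tcp_rot: [0.229, -3.129, 0.004]
wrist_force: [0.3, -0.1, -1.5]
gripper_width: 21.3
finger_force: 59.3
```

```bash
python3 -c "
from h import *
go(363,235,4,8.4)"
```

```text
t18.40 tcp [362.  234.5   4.5] heading 8.38 w 21.3 ff 59.3 F [ 0.3 -0.1 -1.5]
 offset before twist [-0.001   0.0003  0.0005]  after [-0.001   0.0003  0.0005] twist [-0.0023 -0.0048 -0.0004]
```

Lower the last 0.7 mm, open the fingers, then rise clear.

Call:
apply_moves --offset '[[0, 0, 0.0007], [0, 0, 0], [0, 0, 0], [0, 0, 0], [0, 0, 0], [0, 0, 0], [0, 0, 0], [0, 0, 0]]' --twist '[[0, 0, 0], [0, 0, 0], [0, 0, 0], [0, 0, 0], [0, 0, 0], [0, 0, 0], [0, 0, 0], [0, 0, 0]]' --grip '[0.01, 0.01, 0.03, 0.04, 0.05, 0.06, 0.07, 0.08]'

```text
time: 19.2
tcp_pos: [362.1, 234.6, 3.8]
tcp_rot: [0.229, -3.129, 0.004]
wrist_force: [0.1, 0.1, -0.7]
gripper_width: 80.2
finger_force: 0.0
```

Call:
apply_moves --offset '[[0, 0, 0], [0, 0, -0.005], [0, 0, -0.015], [0, 0, -0.03], [0, 0, -0.03], [0, 0, -0.03], [0, 0, -0.03], [0, 0, -0.03]]' --twist '[[0, 0, 0], [0, 0, 0], [0, 0, 0], [0, 0, 0], [0, 0, 0], [0, 0, 0], [0, 0, 0], [0, 0, 0]]' --grip '[0.085, 0.085, 0.085, 0.085, 0.085, 0.085, 0.085, 0.085]'

```text
time: 20.0
tcp_pos: [362.6, 234.8, 175.5]
tcp_rot: [0.229, -3.129, 0.004]
wrist_force: [0.1, -0.5, 0.4]
gripper_width: 85.1
finger_force: 0.0
```

Call:
apply_moves --offset '[[0, -0.02, -0.02], [0, -0.04, -0.01], [0, -0.04, 0], [0, -0.04, 0], [0, -0.04, 0], [0, -0.03, 0], [0, -0.01, 0], [0, 0, 0]]' --twist '[[0, 0, 0], [0, 0, 0], [0, 0, 0], [0, 0, 0], [0, 0, 0], [0, 0, 0], [0, 0, 0], [0, 0, 0]]' --grip '[0.085, 0.085, 0.085, 0.085, 0.085, 0.085, 0.085, 0.085]'

```text
time: 20.8
tcp_pos: [395.0, 16.6, 204.5]
tcp_rot: [0.226, -3.129, 0.004]
wrist_force: [-0.3, 0.6, -0.2]
gripper_width: 85.0
finger_force: 0.0
```

```bash
python3 - <<'E'
from h import *
np.set_printoptions(precision=1,suppress=True)
go(0,0,0,0)
T,S=grab('top'),grab('side')
med(T,S,(600,267),56,56)
I=np.zeros((600,800,3),np.uint8)
I[:,:400]=cv2.resize(T['color'][140:320,140:260,::-1],(400,600));I[:300,400:]=cv2.resize(S['color'][220:370,200:400,::-1],(400,300));cv2.imwrite('pics/end.png',I)
E
```

```text
t20.80 tcp [395.   16.6 204.5] heading 8.25 w 85.0 ff 0.0 F [-0.3  0.6 -0.2]
 offset before twist [0.4 0.  0.2]  after [ 0.4 -0.   0.2] twist [-0.  -0.   0.1]
T [617.1 264.3] 71.72064761293385 tab [669.8 264.7  56. ] 22
S [600.9 269.4] 59.268624142119045 tab [669.3 266.7  56. ] 27
tab tri (array([669.8, 265. ,  54.4]), [np.float64(0.2396851049084185), np.float64(0.23968510490836564)])
```

View pics/end.png

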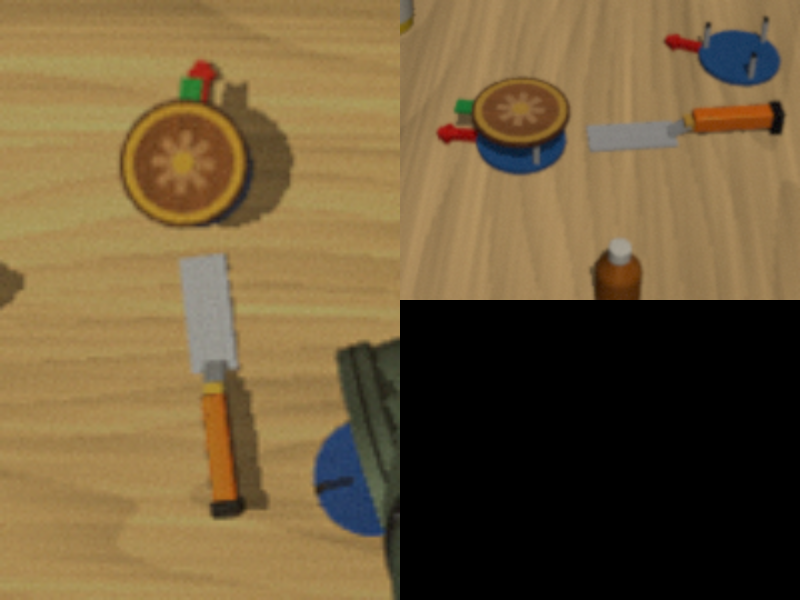

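The medallion sits on the blue stand with its tab along the pointer. Its centre, from the tab and the side view, is about (600, 268), against (600, 267) for the stand. The top-view circle fit is still off (radius 72), probably from wood caught in the mask, so I didn't use it. The spatula lies flat with its tip about 90 mm from the stand's centre. Handing in.

```bash
python3 -c "
from workcell import sign_off
print(sign_off())"
```

```text
the job is handed in; nothing more can be done
None
```

The job is handed in at about 21 s of the 61 s, with no verdict returned: by my measurements the medallion sits on the blue stand's pins within about 3 mm of centre with its tab within about 1° of the pointer, and the spatula lies flat on the bench clear of both stands.

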